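Take the pile of lids apart and put each on its own pot

ROBOT

A 7-joint arm with a two-finger parallel gripper is mounted at the origin on a cart in front of the work surface, level with it; the furniture and walls round the work are solid. World frame = base frame: x ahead of the robot, y to its left, z up, the work surface at z = 0. Lengths are in m, angles in rad, forces in N, time in s.
With the tool pointing down it reaches from about 0.4 to 0.925 m from the base axis. Payload 4.1 kg.
Tool frame: the origin (TCP) lies between the finger pads; the fingertips stand 19 mm ahead of it and the grasp point (between the pads) is the TCP; z points along the fingers, y is the line along which they close (so a half turn about z gives the same grasp; the last joint's range is limited). The gripper opens to 85 mm and grips with 20 to 120 N. Pads are 22 mm wide; open, the fingers measure 114 mm over their backs; the gripper's body (76 mm by 85 mm) begins 54 mm behind the grasp point. The pads swing forward as they close: fully open they stand 13 mm farther back than shut.
Start: joints at [-1.261, 0.398, 0.045, 1.537, -0.019, 1.207, -0.051], TCP at [0.258, 0.596, 0.25] pointing down, gripper open.
Joint ranges: [-2.82, 2.82], [-0.49, 2.23], [-1.37, 1.46], [0, 2.46], [-1.36, 4.5], [0.23, 2], [-2.94, 2.94]. Speed limits (rad/s): [2.57, 2.57, 3.14, 3.14, 3.14, 3.14, 3.14].

INTERFACE

Orientations are given as a unit quaternion [w, x, y, z].
In Python, from plant import ctrl, camera, camera_info, workorder gives the robot as it stands.
- The arm moves only by the shell command python3 -m pendant 'ROWS' [OPENING] [FORCE]. ROWS is JSON, one flat list of numbers, 4 for each row, row after row: the shift along the tool's x, y, z in m, then the turn about the tool's z in rad. In form: [x, y, z, turn, x, y, z, turn, ...]. A call has 1 to 5 rows; each row is the pose to reach, as a shift and turn from the pose commanded when the call began, along the tool's axes at that moment; what a row does not reach only later rows make up. A row lasts 1/8 s, in which the tool goes at most 62.5 mm and 10.7 degrees, less where a joint would pass 70% of its speed; a pose out of reach is approached as far as the arm can. A call with a gripper value outside its range is refused whole. OPENING is the finger opening in m, from 0 to 0.0854, set as the call begins (- or left out, the last holds). The fingers move at their own pace and stop on an object; FORCE is the grip in N (left out, the last holds). Time passes only in rows, so rows that repeat a pose let the fingers close. It gives the time, the measured TCP pose, the force, the opening and the grip force at its end, in the units of the state.
- ctrl.sense(): the state, without advancing time (a new reading comes with each control period).
- camera(name): name is "scene" or "top" or "wrist"; returns the picture (420x560x3 uint8, red, green, blue); there is no depth.
- camera_info(name): a dict with "fx", "fy", "cx", "cy" (pixels), "k1" (the pictures are not rectified: a ray, as slopes to the right and down, at radius r is drawn at 1 + k1 r^2 times it, then the intrinsics apply), "view" (4x4, takes a point from world to camera coordinates). Camera axes: x right, y down, z forward; pixel columns grow to the right and rows downward; lengths in m; the calibration is good to about 2 mm. A picture is of the moment at which its call begins: read the wrist's pose just before it. camera_info takes no time and is no camera call; for the wrist camera it gives the pose at the moment of the call.
- workorder.close_job(): hands the job in; it is judged then, once.
The state is a dict: "time": time; "joint_pos": joint angles; "qvel": joint speeds; "tau": joint torques, N m; "tool_pos": TCP position; "eef_rot": TCP orientation; "wrist_force": force on the tool from outside, world axes, zero at the start; "ft_torque": the same for the moment, N m; "width": finger opening in m; "grip_force": force on a finger pad.
Only numpy, scipy, OpenCV 4.12 (cv2) and the standard library are available. Lean on these libraries where they do the work, as an engineer would, in place of code of your own. Each camera call takes 0.05 s, during which the arm holds its last target. There are 200 camera calls.

TASK

The washed lids of the three storage pots are piled on the wooden trivet. Take the pile apart from the top, one lid at a time, and put each lid on the pot of its own colour and size, smallest first and largest last, so that it sits flat and fully home with its plug in the mouth. Leave the pots standing where they are and do not disturb the salt shaker or the jam jar.

Things in the scene. Friction and masses are not known exactly. Their poses are not given: they have to be found in the camera images.
- lid_large: The large lid, glossy blue: disc 68 mm wide, 14 mm thick, grey plug below it 10 mm deep, 48 mm wide, tapering to 40 mm at its foot. Starts lowest in the pile. 100 g. Origin: centre of the plug's underside, z up; disc from z = 10 to 24 mm. Grip the disc's edge, fingertips at z = 11 mm or above. Home on its pot: disc flat on the rim, origin 50 mm above the pot's.
- pot_large: The large storage pot, glossy blue like its lid: a round open upright pot 60 mm high, 64 mm across outside with a plain mouth 54 mm across (its lid has 2 to 3 mm play all round), loose, about 500 g, empty. Origin: centre of its underside, on the worktop; z up.
- lid_medium: The medium lid, terracotta: disc 56 mm wide, 14 mm thick, grey plug below it 10 mm deep, 36 mm wide, tapering to 28 mm at its foot. Starts mid-pile. 70 g. Origin: centre of the plug's underside, z up; disc from z = 10 to 24 mm. Grip the disc's edge, fingertips at z = 11 mm or above. Home on its pot: disc flat on the rim, origin 50 mm above the pot's.
- pot_medium: The medium storage pot, terracotta like its lid: a round open upright pot 60 mm high, 52 mm across outside with a plain mouth 42 mm across (its lid has 2 to 3 mm play all round), loose, about 420 g, empty. Origin: centre of its underside, on the worktop; z up.
- lid_small: The small lid, white: disc 44 mm wide, 14 mm thick, grey plug below it 10 mm deep, 24 mm wide, tapering to 16 mm at its foot. Starts on top of the pile. 50 g. Origin: centre of the plug's underside, z up; disc from z = 10 to 24 mm. Grip the disc's edge, fingertips at z = 11 mm or above. Home on its pot: disc flat on the rim, origin 50 mm above the pot's.
- pot_small: The small storage pot, white like its lid: a round open upright pot 60 mm high, 40 mm across outside with a plain mouth 30 mm across (its lid has 2 to 3 mm play all round), loose, about 340 g, empty. Origin: centre of its underside, on the worktop; z up.
- trivet: Square light-wood trivet, 110 x 110 mm and 12 mm thick, fixed to the worktop, on which the lids are piled: blue lowest (its origin 12 mm above the worktop), terracotta on it (36 mm), white on top (60 mm). Origin: centre of its underside.
- salt_shaker: Salt shaker with grey top, 44 mm across, 90 mm high, loose; bystander, to be left alone. Origin: centre of its underside.
- jam_jar: Jar of red jam with a yellow lid, 71 mm across, 110 mm high; bystander, to be left alone. Origin: centre of its underside.
Mind the look-alikes: they are no part of the job. What is shaped like the lid_medium but purple or turquoise is not meant.

How it is judged:
By the outcome, as a careful person would: the job done as asked, in the order asked, and still so for the second after the job is handed in, with the robot touching nothing.
It also fails if it takes over 86 s, if anything falls off the work surface, if the arm or the gripper's body presses on something with over 40 N, if the wrist force passes 120 N, or if a joint passes its speed limit or range.

## Working session

There is one attempt and no reset: what is moved stays moved. The work goes in short steps, Python scripts to look and compute and a shell command to move; the robot and the scene stay as the last step left them, time stands still between calls to the robot, and variables do not carry over. Pictures are saved under pics/ and viewed, at most 19 in all, crops included, and the job is handed in when it is done.

```bash
mkdir -p pics; ls; python3 - <<'E'
from plant import ctrl,camera,camera_info
import cv2,numpy as np
s=ctrl.sense();print(s['tool_pos'],s['eef_rot'],s['width'])
for n in('scene','top'):
    cv2.imwrite(f'pics/{n}0.png',camera(n)[:,:,::-1]);i=camera_info(n);print(n,i)
E
```

```text
pics
[0.25812597 0.59589894 0.24927847] [-1.40595677e-04  2.02940826e-01  9.79190529e-01 -9.53572433e-04] 0.08543878576042122
scene {'fx': 407.47593042495305, 'fy': 407.47593042495305, 'cx': 276.8596066469654, 'cy': 206.56026412327768, 'k1': 0.03682730929002804, 'view': array([[ 0.87017404, -0.49189509, -0.02892002, -0.33509697],
       [-0.22889988, -0.35155987, -0.90775024,  0.26055504],
       [ 0.43635077,  0.79652048, -0.418513  ,  0.50982049],
       [ 0.        ,  0.        ,  0.        ,  1.        ]])}
top {'fx': 448.87123776912205, 'fy': 448.87123776912205, 'cx': 280.8862592318134, 'cy': 208.09669431307182, 'k1': -0.08650838878728279, 'view': array([[-0.00206895, -0.99977147, -0.02127748,  0.20627092],
       [-0.99703106,  0.00370013, -0.07691151,  0.48269902],
       [ 0.07697266,  0.02105519, -0.99681086,  0.86836846],
       [ 0.        ,  0.        ,  0.        ,  1.        ]])}
```

View pics/top0.png

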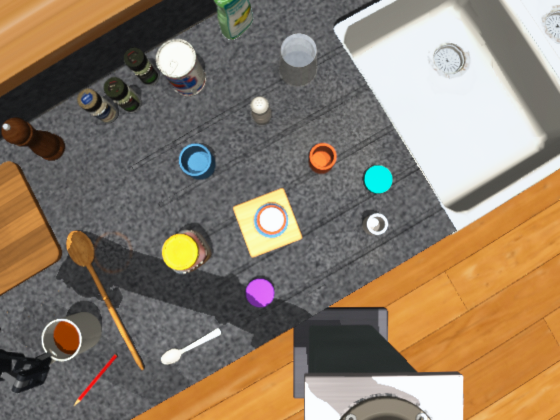

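View pics/scene0.png

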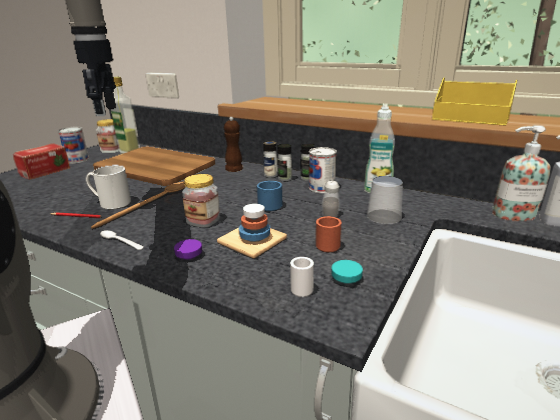

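Candidates in the top view:
- **White lid:** top of the pile at (271,219). Look-alikes are the white pot's rim (376,224), the salt shaker (260,108) and the white can (178,58).
- **Terracotta lid:** mid-pile. Look-alikes are purple (260,292) and turquoise (378,179), both to be left alone.
- **Pots:** blue (196,162), terracotta (322,157), white (376,224).
- **Bystanders:** jam jar (182,252), salt shaker (260,108).

I choose the pile and these three pots.

```bash
cat > h.py <<'E'
import cv2,numpy as np
from plant import ctrl,camera,camera_info
def ray(i,uv):
    K=np.array([[i['fx'],0,i['cx']],[0,i['fy'],i['cy']],[0,0,1]])
    p=cv2.undistortPoints(np.array(uv,float).reshape(-1,1,2),K,np.array([i['k1'],0,0,0.]))[:,0]
    R,t=i['view'][:3,:3],i['view'][:3,3]
    return -R.T@t, np.c_[p,np.ones(len(p))]@R
def onz(i,uv,z):
    c,d=ray(i,uv); return (c+d*((z-c[2])/d[:,2])[:,None])[:,:2]
def proj(i,P):
    K=np.array([[i['fx'],0,i['cx']],[0,i['fy'],i['cy']],[0,0,1]])
    return cv2.projectPoints(np.array(P,float).reshape(-1,1,3),cv2.Rodrigues(i['view'][:3,:3])[0],i['view'][:3,3],K,np.array([i['k1'],0,0,0.]))[0][:,0]
def mask(im,col):
    h=cv2.cvtColor(im,cv2.COLOR_RGB2HSV);H,S,V=[h[...,k].astype(int) for k in range(3)]
    return dict(blue=(H>95)&(H<118)&(S>90)&(V>50),terra=((H<12)|(H>174))&(S>130)&(V>60),white=(S<45)&(V>150),
      wood=(H>12)&(H<28)&(S>40)&(V>150))[col].astype(np.uint8)
def blobs(m,box,amin=20):
    x0,y0,x1,y1=box;z=np.zeros_like(m);z[y0:y1,x0:x1]=m[y0:y1,x0:x1]
    c,_=cv2.findContours(z,cv2.RETR_EXTERNAL,cv2.CHAIN_APPROX_NONE)
    return sorted([k for k in c if cv2.contourArea(k)>amin],key=lambda k:-cv2.contourArea(k))
def circ(xy):   # algebraic circle fit in plane
    A=np.c_[2*xy,np.ones(len(xy))];s=np.linalg.lstsq(A,(xy**2).sum(1),rcond=None)[0]
    return s[:2],np.sqrt(s[2]+s[:2]@s[:2])
E
python3 - <<'E'
from h import *
i=camera_info('top');im=cv2.imread('pics/top0.png')[:,:,::-1].copy()
for n,c,box,z in[('lidS','white',(250,200,292,240),.084),('lidM','terra',(245,195,300,245),.06),('lidL','blue',(245,195,300,245),.036),
  ('potS','white',(355,205,395,242),.06),('potM','terra',(300,135,345,180),.06),('potL','blue',(170,138,222,188),.06)]:
    for k in blobs(mask(im,c),box)[:1]:
        hull=cv2.convexHull(k);xy=onz(i,hull.reshape(-1,2),z);p,r=circ(xy);e=cv2.fitEllipse(hull)
        print(n,p.round(4),'dia',round(2*r*1e3,1),'ell',np.round(e[0],1),onz(i,[e[0]],z)[0].round(4))
        q=proj(i,[[*p,z]])[0];cv2.circle(im,tuple(int(v) for v in q.round()),0,(0,255,0),-1)
k=blobs(mask(im,'wood'),(225,180,310,265))[0];b=cv2.minAreaRect(k);print('trivet',onz(i,[b[0]],.012),b)
cv2.imwrite('pics/crop0.png',cv2.resize(im[90:310,150:410],None,fx=2.7,fy=2.7,interpolation=cv2.INTER_NEAREST)[:,:,::-1])
w=camera_info('wrist');print('wristcam pos',-w['view'][:3,:3].T@w['view'][:3,3],w['view'][:3,:3].round(2),w['fx'])
E
```

```text
lidS [0.4584 0.2213] dia 43.7 ell [271.3 219. ] [0.4583 0.2212]
lidL [0.4589 0.2244] dia 63.8 ell [270.7 220.1] [0.4588 0.2244]
potS [0.4502 0.0225] dia 40.9 ell [377.1 223.6] [0.4502 0.0225]
potM [0.577  0.1261] dia 56.0 ell [321.8 157.5] [0.5768 0.1257]
potL [0.5716 0.3662] dia 70.1 ell [196.6 161. ] [0.5717 0.3661]
trivet [[0.45566512 0.23269691]] ((267.0821838378906, 222.2782440185547), (55.57977294921875, 55.66877365112305), 69.14553833007812)
wristcam pos [0.19759945 0.6230777  0.37182026] [[ 0.4   0.92 -0.  ]
 [ 0.88 -0.38  0.27]
 [ 0.24 -0.11 -0.96]] 372.8019683817733
```

View pics/crop0.png

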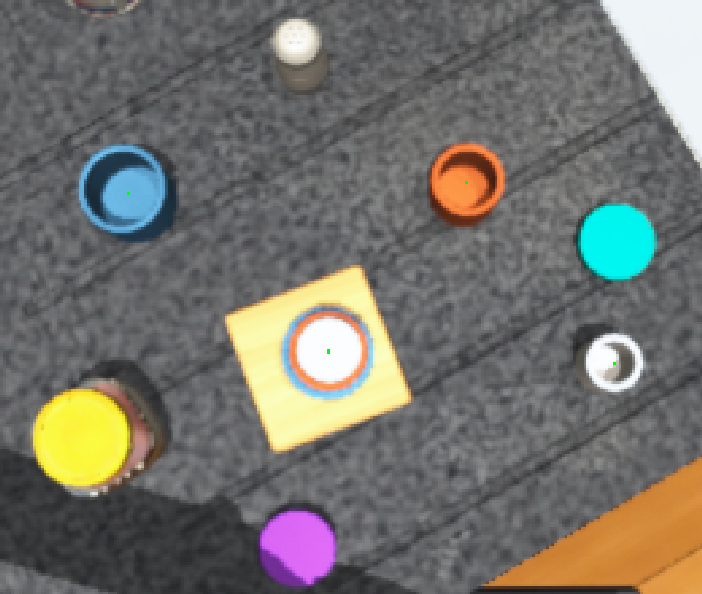

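The crop confirms the white lid on terracotta on blue, on the trivet. The pots' own colours match, and the turquoise and purple discs stand apart. I'll move above the pile.

```bash
python3 -m pendant '[-0.045,-0.036,0,0,-0.09,-0.072,0,0,-0.135,-0.108,0,0,-0.18,-0.144,0.01,0,-0.225,-0.18,0.02,0]' 0.062 30 && python3 -m pendant '[-0.04,-0.03,0.01,0,-0.08,-0.06,0.02,0,-0.107,-0.084,0.03,0,-0.107,-0.084,0.03,0]'
python3 - <<'E'
from h import *
s=ctrl.sense();i=camera_info('wrist');im=camera('wrist');print(s['tool_pos'],s['eef_rot'],s['width'],s['time'])
cv2.imwrite('pics/w1.png',im[:,:,::-1])
for n,c,z in[('S','white',.084),('M','terra',.06),('L','blue',.036)]:
    q=proj(i,[[.4584,.2215,z]])[0].astype(int)
    for k in blobs(mask(im,c),(q[0]-80,q[1]-80,q[0]+80,q[1]+80),100)[:1]:
        xy=onz(i,cv2.convexHull(k).reshape(-1,2),z);p,r=circ(xy);print(n,q,p.round(4),round(2e3*r,1))
E
```

```text
time: 0.72
tool_pos: [0.3938, 0.34, 0.23]
eef_rot: [0.0, 0.203, 0.979, 0.0]
wrist_force: [0.5, -0.2, 0.3]
width: 0.062
grip_force: 0.0
time: 1.23
tool_pos: [0.4586, 0.2183, 0.1993]
eef_rot: [-0.001, 0.206, 0.979, -0.001]
wrist_force: [-0.4, 0.2, 0.1]
width: 0.0622
grip_force: 0.0
[0.45864646 0.21833871 0.19929771] [-5.13278850e-04  2.06169623e-01  9.78515246e-01 -1.31789188e-03] 0.062160700146396755 1.225
S [286 208] [0.46  0.222] 43.4
M [286 200] [0.4596 0.2238] 53.1
L [285 192] [0.4595 0.2259] 63.9
```

View pics/w1.png

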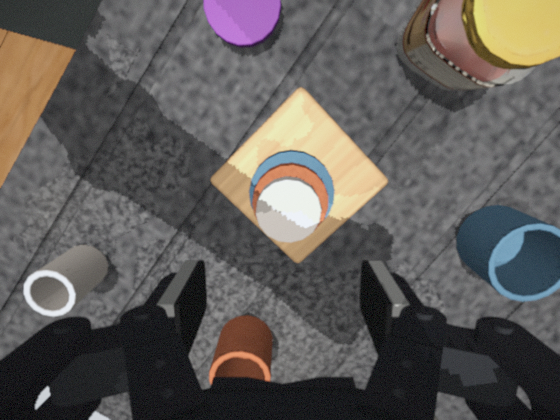

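The wrist view shows the pile at (289,205) with the fingertips at about (200,262) and (365,262). Now I'll work out how far ahead of the TCP the tips really stand.

```bash
python3 - <<'E'
from h import *
from scipy.spatial.transform import Rotation as Ro
s=ctrl.sense();i=camera_info('wrist');q=s['eef_rot'];R=Ro.from_quat([q[1],q[2],q[3],q[0]]).as_matrix();print(R.round(3))
for d in(.005,.01,.015,.019,.025):
  for x in(-.011,.011):print(d,x,[proj(i,[s['tool_pos']+R@[x,y,d]])[0].round() for y in(-.031,.031)])
D=R.T@(np.array([.4600,.2220,.15])-s['tool_pos']);print(D.round(4))
E
```

```text
[[-0.916  0.4   -0.001]
 [ 0.4    0.916 -0.   ]
 [ 0.001 -0.001 -1.   ]]
0.005 -0.011 [array([200., 316.]), array([362., 316.])]
0.005 0.011 [array([197., 263.]), array([365., 263.])]
0.01 -0.011 [array([203., 309.]), array([359., 309.])]
0.01 0.011 [array([200., 258.]), array([362., 257.])]
0.015 -0.011 [array([206., 303.]), array([357., 303.])]
0.015 0.011 [array([203., 253.]), array([360., 252.])]
0.019 -0.011 [array([207., 298.]), array([355., 298.])]
0.019 0.011 [array([205., 249.]), array([358., 249.])]
0.025 -0.011 [array([210., 291.]), array([352., 291.])]
0.025 0.011 [array([207., 244.]), array([355., 243.])]
[-0.0014  0.0017  0.0498]
```

```bash
python3 - <<'E'
import cv2
im=cv2.imread('pics/w1.png')[240:350,120:440];cv2.imwrite('pics/w1c.png',cv2.resize(im,None,fx=2.5,fy=2.5,interpolation=cv2.INTER_CUBIC))
E
```

```text
(no output)
```

View pics/w1c.png

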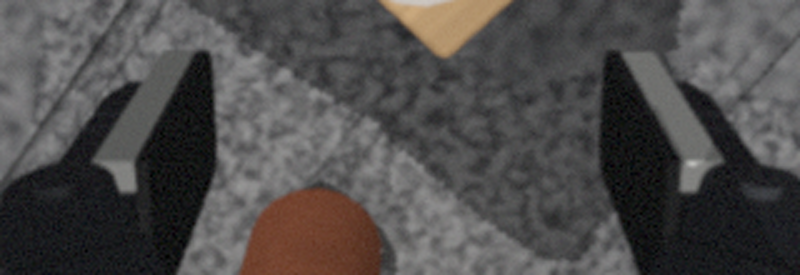

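The spacing between the tips gives about 14 mm ahead of the TCP at 62 mm opening, so roughly 16 mm at 44 mm. I grip the white lid with the TCP about 29 mm above its origin, z = 0.089.

```bash
python3 -m pendant '[-0.0014,0.0017,0.04,0,-0.0014,0.0017,0.08,0,-0.0014,0.0017,0.1,0,-0.0014,0.0017,0.11,0,-0.0014,0.0017,0.11,0]' && python3 -m pendant '[0,0,0,0,0,0,0,0,0,0,0,0,0,0,0,0]' 0.03 30 && python3 -m pendant '[0,0,-0.02,0,0,0,-0.05,0,0,0,-0.09,0,0,0,-0.09,0]'
python3 - <<'E'
from h import *
im=camera('wrist');cv2.imwrite('pics/w2.png',im[:,:,::-1])
E
```

```text
time: 1.9
tool_pos: [0.4596, 0.2242, 0.0902]
eef_rot: [-0.0, 0.202, 0.979, 0.0]
wrist_force: [0.5, -0.8, 1.4]
width: 0.062
grip_force: 0.0
time: 2.4
tool_pos: [0.4608, 0.224, 0.0915]
eef_rot: [0.001, 0.203, 0.979, 0.001]
wrist_force: [-1.2, -0.5, 6.0]
width: 0.0413
grip_force: 30.5
time: 2.9
tool_pos: [0.4622, 0.2242, 0.1834]
eef_rot: [0.003, 0.203, 0.979, 0.003]
wrist_force: [0.3, -0.3, -0.4]
width: 0.0415
grip_force: 30.5
```

View pics/w2.png

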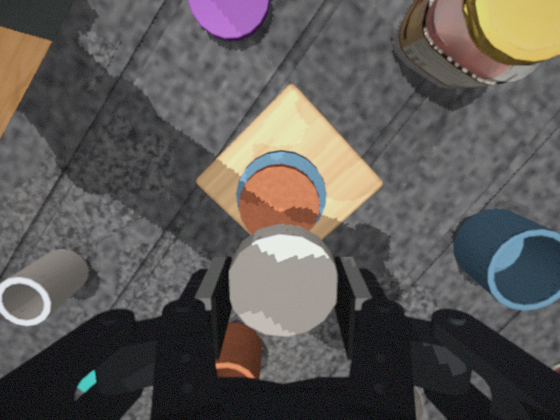

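The white lid is held and looks level, with terracotta and blue left in place. I'll measure the held lid relative to the TCP, and the white pot.

```bash
cat >> h.py <<'E'
from scipy.spatial.transform import Rotation as Ro
def tool():
    s=ctrl.sense();q=s['eef_rot'];return s,Ro.from_quat([q[1],q[2],q[3],q[0]]).as_matrix()
E
python3 - <<'E'
from h import *
s,R=tool();i=camera_info('wrist');im=cv2.imread('pics/w2.png')[:,:,::-1].copy()
h=cv2.cvtColor(im,cv2.COLOR_RGB2HSV);m=((h[...,1]<45)&(h[...,2]>110)).astype(np.uint8)
k=blobs(m,(228,215,340,340),500)[0];hp=cv2.convexHull(k).reshape(-1,2);print(cv2.boundingRect(hp))
for dz in(-.014,-.010,-.006,-.002):
    p,r=circ(onz(i,hp,s['tool_pos'][2]+dz));print(dz,(R.T@np.r_[p-s['tool_pos'][:2],dz]).round(4),round(2e3*r,1))
for n,c,z,q in[('lidM','terra',.06,(235,150,325,228)),('lidL','blue',.036,(230,145,335,240)),('potSrim','white',.06,(0,270,55,330))]:
    k=blobs(mask(im,c),q,100)[0];p,r=circ(onz(i,cv2.convexHull(k).reshape(-1,2),z));print(n,p.round(4),round(2e3*r,1))
E
```

```text
(229, 224, 108, 116)
-0.014 [-0.0024  0.0003  0.014 ] 47.9
-0.01 [-0.0004  0.0003  0.01  ] 46.5
-0.006 [0.0017 0.0003 0.006 ] 45.1
-0.002 [0.0037 0.0003 0.002 ] 43.7
lidM [0.4578 0.223 ] 53.7
lidL [0.4568 0.2262] 61.8
potSrim [0.45  0.025] 39.3
```

```bash
python3 -m pendant '[-0.03,-0.045,0,0,-0.06,-0.09,0,0,-0.095,-0.14,0.01,0,-0.13,-0.189,0.03,0,-0.13,-0.189,0.03,0]' 
python3 - <<'E'
from h import *
s,R=tool();i=camera_info('wrist');im=camera('wrist');cv2.imwrite('pics/w3.png',im[:,:,::-1])
print(s['tool_pos'],R.round(3)[:,2])
q=proj(i,[[.45,.0235,.06]])[0].astype(int);print(q)
m=mask(im,'white')
for k in blobs(m,(q[0]-60,q[1]-50,q[0]+60,q[1]+50),100)[:2]:
    hp=cv2.convexHull(k).reshape(-1,2);p,r=circ(onz(i,hp,.06));print(p.round(4),round(2e3*r,1),cv2.boundingRect(hp),
      'to put lid over it', (R.T@(np.r_[p,.12]-s['tool_pos'])-[.0015,0,0]).round(4))
E
```

```text
time: 3.58
tool_pos: [0.5022, -0.0079, 0.1478]
eef_rot: [-0.002, 0.208, 0.978, -0.002]
wrist_force: [-0.5, 0.3, -0.4]
width: 0.0413
grip_force: 30.6
[ 0.50219759 -0.00793005  0.14783869] [-0.005 -0.004 -1.   ]
[295 118]
[0.4524 0.0228] 38.3 (262, 87, 70, 72) to put lid over it [0.0564 0.008  0.028 ]
```

View pics/w3.png

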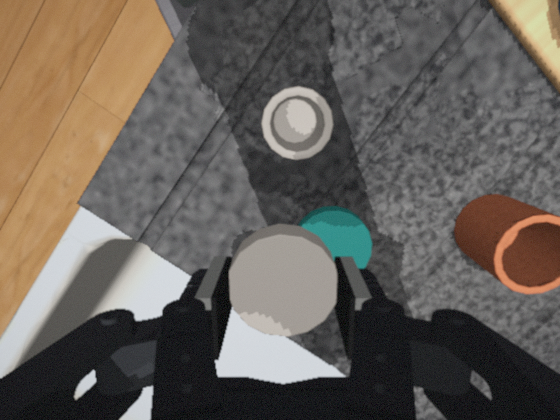

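The picture shows the white pot's rim at (297,122), clear of the held lid at (283,280), with turquoise below it. Now I move over the pot and check with the scene camera.

```bash
python3 -m pendant '[0.03,0.004,0,0,0.057,0.008,0,0,0.057,0.008,0.025,0,0.057,0.008,0.045,0,0.057,0.008,0.045,0]' 
python3 - <<'E'
from h import *
s,R=tool();im=camera('scene');i=camera_info('scene');print(s['tool_pos'],s['wrist_force'])
print(proj(i,[[.4517,.0228,.06],[.4517,.0228,.099]]))
cv2.imwrite('pics/s3.png',cv2.resize(im[190:310,230:390],None,fx=4,fy=4,interpolation=cv2.INTER_CUBIC)[:,:,::-1])
E
```

```text
time: 4.25
tool_pos: [0.4531, 0.0296, 0.1038]
eef_rot: [-0.002, 0.202, 0.979, -0.001]
wrist_force: [-1.4, 0.4, -0.7]
width: 0.0413
grip_force: 30.7
[0.45314526 0.02955196 0.10381533] [-1.40367935  0.39014445 -0.74329748]
[[303.08321332 261.72241233]
 [303.02609471 241.90705635]]
```

View pics/s3.png

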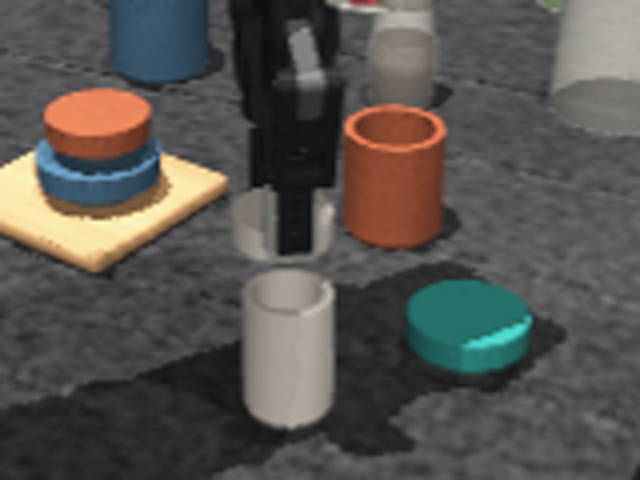

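The lid is about 2 mm left of the mouth in the view, which matches a 7 mm +y error: the arm was still settling at the previous look. I'll settle and re-read.

```bash
python3 -m pendant '[0,0,0,0,0,0,0,0]'
python3 - <<'E'
from h import *
for _ in range(2):
    s,R=tool();print(s['tool_pos'].round(4),R[:,2].round(3),abs(s['qvel']).max());
    i=camera_info('wrist');im=camera('wrist')
    print((R.T@(np.array([.4517,.0227,.06])-s['tool_pos'])-[.0015,0.0003,0]).round(4), (R.T@(-i['view'][:3,:3].T@i['view'][:3,3]-s['tool_pos'])).round(4))
E
```

```text
time: 4.55
tool_pos: [0.4557, 0.0285, 0.106]
eef_rot: [0.001, 0.203, 0.979, 0.0]
wrist_force: [0.7, -0.5, -0.9]
width: 0.0414
grip_force: 30.7
[0.4557 0.0285 0.106 ] [ 0.001  0.001 -1.   ] 0.0037967393403085647
[-0.0001 -0.0072  0.046 ] [ 0.0663  0.0006 -0.1225]
[0.4556 0.0284 0.1059] [ 0.001  0.001 -1.   ] 0.003168833176603957
[-0.0001 -0.0071  0.0459] [ 0.0663  0.0006 -0.1225]
```

```bash
python3 -m pendant '[0,-0.007,0.01,0,0,-0.007,0.012,0,0,-0.007,0.012,0,0,-0.007,0.012,0]'
python3 - <<'E'
from h import *
s,R=tool();im=camera('scene');print(s['tool_pos'])
print((R.T@(np.array([.4517,.0227,.06])-s['tool_pos'])-[.0015,0.0003,0]).round(4))
cv2.imwrite('pics/s4.png',cv2.resize(im[215:300,260:350],None,fx=6,fy=6,interpolation=cv2.INTER_CUBIC)[:,:,::-1])
E
```

```text
time: 5.15
tool_pos: [0.4525, 0.0218, 0.0933]
eef_rot: [0.0, 0.203, 0.979, 0.0]
wrist_force: [-0.1, -0.0, -0.8]
width: 0.0414
grip_force: 30.7
[0.45245723 0.02178117 0.09331586]
[-0.0004  0.0002  0.0333]
```

View pics/s4.png

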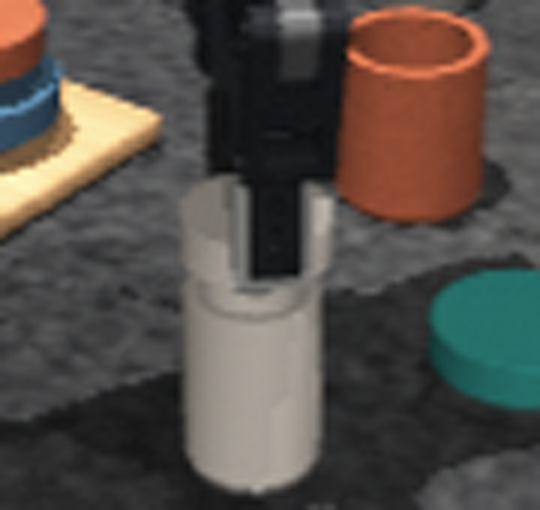

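The lid is centred over the mouth (257 against 255 in the crop). Lowering it.

```bash
python3 -m pendant '[0,0,0.004,0,0,0,0.008,0,0,0,0.011,0,0,0,0.011,0,0,0,0.011,0]'
```

```text
time: 5.82
tool_pos: [0.4523, 0.0218, 0.0823]
eef_rot: [-0.0, 0.203, 0.979, 0.0]
wrist_force: [0.2, 0.2, -0.5]
width: 0.0416
grip_force: 30.6
```

```bash
python3 -m pendant '[0,0,0.001,0,0,0,0.001,0,0,0,0.001,0]'; python3 -m pendant '[0,0,0.001,0,0,0,0.001,0,0,0,0.001,0]'
```

```text
time: 6.2
tool_pos: [0.4526, 0.0219, 0.0816]
eef_rot: [0.0, 0.203, 0.979, 0.0]
wrist_force: [-0.5, -0.0, 4.4]
width: 0.0415
grip_force: 30.9
time: 6.58
tool_pos: [0.4532, 0.0218, 0.0816]
eef_rot: [0.001, 0.203, 0.979, 0.001]
wrist_force: [-2.9, 0.3, 12.8]
width: 0.0419
grip_force: 31.8
```

Contact at z = 0.0816, so the lid is home. I'll release it and retreat toward the pile (settling first), placing the camera for a view of both.

```bash
python3 -m pendant '[0,0,-0.0015,0,0,0,-0.0015,0]' && python3 -m pendant '[0,0,0,0,0,0,0,0,0,0,0,0]' 0.06 && python3 -m pendant '[0,0,-0.02,0,0,0,-0.05,0,0,0,-0.1,0,0,0,-0.12,0,0,0,-0.12,0]' 0.076 && python3 -m pendant '[0.035,0.045,0,0,0.07,0.09,0,0,0.078,0.14,0,0,0.078,0.185,0,0,0.078,0.185,0,0]' && python3 -m pendant '[0,0,0,0,0,0,0,0,0,0,0,0]'
python3 - <<'E'
from h import *
s,R=tool();i=camera_info('wrist');im=camera('wrist');cv2.imwrite('pics/w5.png',im[:,:,::-1]);print(s['tool_pos'])
for n,c,z in[('M','terra',.06),('L','blue',.036)]:
    q=proj(i,[[.459,.223,z]])[0].astype(int)
    k=blobs(mask(im,c),(q[0]-70,q[1]-70,q[0]+70,q[1]+70),100)[0];hp=cv2.convexHull(k).reshape(-1,2);p,r=circ(onz(i,hp,z));print(n,q,p.round(4),round(2e3*r,1),cv2.boundingRect(hp),(R.T@(np.r_[p,.05]-s['tool_pos'])).round(4))
im=camera('scene');cv2.imwrite('pics/s5.png',cv2.resize(im[190:310,230:390],None,fx=4,fy=4,interpolation=cv2.INTER_CUBIC)[:,:,::-1])
a=cv2.imread('pics/w5.png');b=cv2.resize(cv2.imread('pics/s5.png')[40:480,:],(560,385));cv2.imwrite('pics/c5.png',cv2.resize(np.vstack([a,b]),None,fx=.74,fy=.74))
E
```

```text
time: 6.82
tool_pos: [0.4523, 0.0217, 0.0817]
eef_rot: [0.0, 0.203, 0.979, 0.0]
wrist_force: [-0.2, 0.4, 2.8]
width: 0.0413
grip_force: 30.8
time: 7.2
tool_pos: [0.4522, 0.0217, 0.0817]
eef_rot: [-0.0, 0.203, 0.979, -0.0]
wrist_force: [0.0, -0.4, -0.1]
width: 0.0599
grip_force: 0.0
time: 7.82
tool_pos: [0.4534, 0.0219, 0.2031]
eef_rot: [0.002, 0.203, 0.979, 0.001]
wrist_force: [0.2, 0.4, -1.0]
width: 0.0759
grip_force: 0.0
time: 8.45
tool_pos: [0.4538, 0.2259, 0.1999]
eef_rot: [-0.001, 0.2, 0.98, -0.0]
wrist_force: [-0.1, -1.1, 0.1]
width: 0.0757
grip_force: 0.0
time: 8.82
tool_pos: [0.4541, 0.2214, 0.2017]
eef_rot: [-0.0, 0.204, 0.979, -0.0]
wrist_force: [-0.1, 0.3, 0.1]
width: 0.0763
grip_force: 0.0
[0.45412632 0.22137831 0.20171391]
M [286 206] [0.4604 0.2236] 54.6 (252, 170, 73, 74) [-0.0049  0.0045  0.1517]
L [286 198] [0.4583 0.2273] 61.1 (258, 157, 73, 49) [-0.0015  0.0071  0.1517]
```

View pics/c5.png

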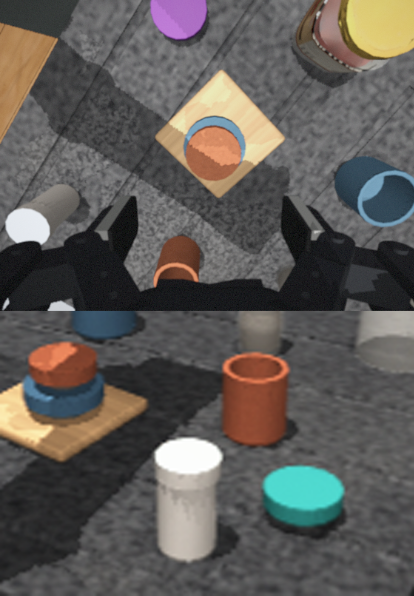

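The white lid sits flat on its pot, and terracotta is now on top of the pile at wrist (289,207). I grasp it with the TCP at z = 0.064.

```bash
python3 -m pendant '[-0.005,0.0045,0.05,0,-0.005,0.0045,0.1,0,-0.005,0.0045,0.13,0,-0.005,0.0045,0.1377,0,-0.005,0.0045,0.1377,0]' && python3 -m pendant '[0,0,0,0,0,0,0,0]' && python3 -m pendant '[0,0,0,0,0,0,0,0,0,0,0,0,0,0,0,0]' 0.04 30 && python3 -m pendant '[0,0,-0.02,0,0,0,-0.05,0,0,0,-0.1,0,0,0,-0.1,0,0,0,-0.1,0]'
python3 - <<'E'
from h import *
s,R=tool();i=camera_info('wrist');im=camera('wrist');cv2.imwrite('pics/w6.png',im[:,:,::-1]);print(s['tool_pos'])
k=blobs(mask(im,'terra'),(180,200,390,370),500)[0];hp=cv2.convexHull(k).reshape(-1,2);print(cv2.boundingRect(hp))
for dz in(-.008,-.004,0):
    p,r=circ(onz(i,hp,s['tool_pos'][2]+dz));print(dz,(R.T@np.r_[p-s['tool_pos'][:2],dz]).round(4),round(2e3*r,1))
E
```

```text
time: 9.55
tool_pos: [0.4611, 0.2247, 0.0646]
eef_rot: [0.0, 0.203, 0.979, 0.0]
wrist_force: [0.4, -0.0, 0.5]
width: 0.0762
grip_force: 0.0
time: 9.8
tool_pos: [0.4615, 0.2252, 0.0654]
eef_rot: [0.001, 0.203, 0.979, 0.001]
wrist_force: [0.5, 0.3, -0.0]
width: 0.0762
grip_force: 0.0
time: 10.3
tool_pos: [0.461, 0.2249, 0.065]
eef_rot: [0.0, 0.203, 0.979, 0.0]
wrist_force: [-1.0, -1.7, 5.1]
width: 0.0539
grip_force: 30.7
time: 10.92
tool_pos: [0.4601, 0.2245, 0.1637]
eef_rot: [-0.0, 0.203, 0.979, -0.0]
wrist_force: [0.1, 0.4, -0.5]
width: 0.0534
grip_force: 32.1
[0.46011511 0.22447723 0.16374437]
(203, 213, 152, 157)
-0.008 [-0.0055 -0.0047  0.008 ] 65.9
-0.004 [-0.0033 -0.0045  0.004 ] 63.9
0 [-0.0011 -0.0043  0.    ] 61.9
```

View pics/w6.png

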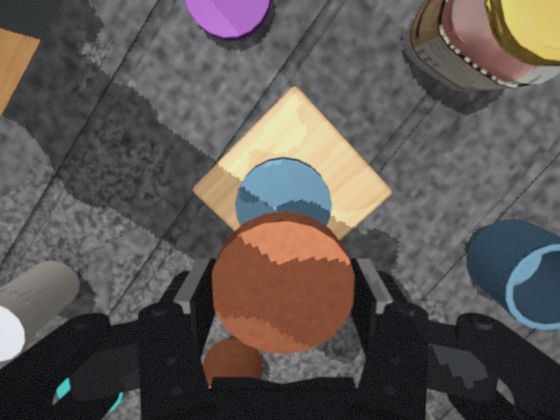

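The terracotta lid is held level at wrist (283,282). Blue alone is left on the trivet. Moving to look at the terracotta pot, and letting the arm settle.

```bash
python3 -m pendant '[-0.05,-0.01,0,0,-0.1,-0.02,0,0,-0.15,-0.03,0,0,-0.2,-0.04,0,0,-0.223,-0.045,0.01,0]' && python3 -m pendant '[0,0,0,0,0,0,0,0,0,0,0,0,0,0,0,0]'
cat >> h.py <<'E'
def heldpot(im,i,s,R,col,guess,dz,rows):
    # held lid centre in tool frame, pot rim centre, shift that brings one over the other
    m=mask(im,col);k=blobs(m,(170,200,400,rows),500)[0];hp=cv2.convexHull(k).reshape(-1,2);hp=hp[hp[:,1]<rows-3]
    p,r=circ(onz(i,hp,s['tool_pos'][2]+dz));L=R.T@np.r_[p-s['tool_pos'][:2],dz];print('lid',L.round(4),round(2e3*r,1))
    q=proj(i,[[*guess,.06]])[0].astype(int)
    c,h=cv2.findContours(m,cv2.RETR_CCOMP,cv2.CHAIN_APPROX_NONE)
    for k in c:
        if cv2.contourArea(k)>150 and abs(k.reshape(-1,2).mean(0)-q).max()<40:
            hp=cv2.convexHull(k).reshape(-1,2);p,r=circ(onz(i,hp,.06))
            print('pot',q,cv2.boundingRect(hp),p.round(4),round(2e3*r,1),'shift',(R.T@(np.r_[p,.06]-s['tool_pos'])-L).round(4))
E
python3 - <<'E'
from h import *
s,R=tool();i=camera_info('wrist');im=camera('wrist');cv2.imwrite('pics/w7.png',im[:,:,::-1]);print(s['tool_pos'],R[:,2].round(3))
heldpot(im,i,s,R,'terra',(.578,.125),-.005,340)
E
```

```text
time: 11.6
tool_pos: [0.6491, 0.0914, 0.1526]
eef_rot: [0.0, 0.205, 0.979, -0.001]
wrist_force: [0.5, -0.5, -0.8]
width: 0.0534
grip_force: 32.1
time: 12.1
tool_pos: [0.6469, 0.0958, 0.1545]
eef_rot: [0.0, 0.202, 0.979, 0.0]
wrist_force: [0.3, -0.1, -0.2]
width: 0.0534
grip_force: 32.1
[0.64692002 0.095829   0.15447078] [ 0.     0.001 -1.   ]
lid [0.0019 0.0007 0.005 ] 55.4
pot [280  91] (238, 51, 91, 95) [0.5828 0.1244] 50.4 shift [0.0683 0.0001 0.0895]
```

View pics/w7.png

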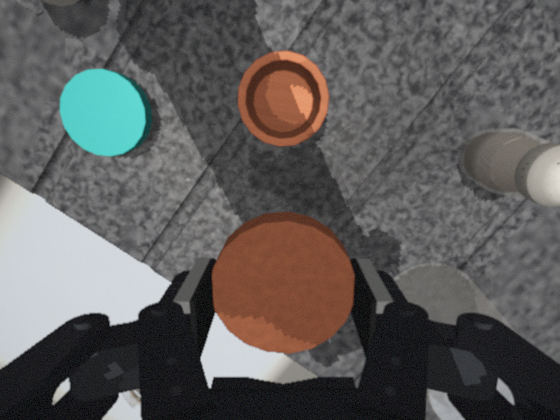

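The terracotta pot's rim is at (283,98). The shift to bring the lid over it is (+0.068, 0).

```bash
python3 -m pendant '[0.035,0,0,0,0.068,0,0,0,0.068,0,0.03,0,0.068,0,0.06,0,0.068,0,0.0605,0]' && python3 -m pendant '[0,0,0,0,0,0,0,0,0,0,0,0]'
python3 - <<'E'
from h import *
s,R=tool();print(s['tool_pos'],(R.T@(np.array([.5825,.1244,.06])-s['tool_pos'])-[.0019,.0007,0]).round(4))
im=camera('scene');cv2.imwrite('pics/s8.png',cv2.resize(im[170:270,270:380],None,fx=5,fy=5,interpolation=cv2.INTER_CUBIC)[:,:,::-1])
E
```

```text
time: 12.78
tool_pos: [0.5829, 0.1218, 0.0919]
eef_rot: [-0.002, 0.203, 0.979, -0.001]
wrist_force: [-0.4, -0.1, 0.4]
width: 0.0536
grip_force: 32.1
time: 13.15
tool_pos: [0.5857, 0.1219, 0.0947]
eef_rot: [0.001, 0.203, 0.979, 0.001]
wrist_force: [0.2, -0.3, -0.8]
width: 0.0536
grip_force: 32.1
[0.58572506 0.12187237 0.09468533] [0.0021 0.0003 0.0347]
```

View pics/s8.png

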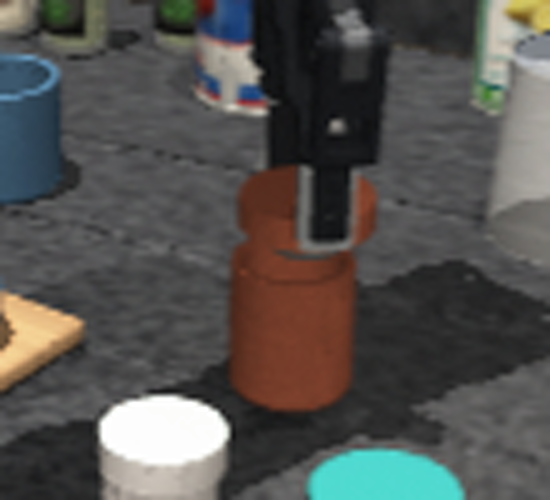

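The scene view shows the lid about 5 mm right of the pot (308 against 293 in the crop). I'll check both projections to see which estimate is off.

```bash
python3 - <<'E'
from h import *
i=camera_info('scene')
for P in([.5843,.1233,.09],[.5828,.1244,.06],[.579,.125,.06],[.5828,.1244,.03]):print(P,proj(i,[P])[0].round(1))
i=camera_info('top');im=cv2.imread('pics/top0.png')[:,:,::-1]
g=im[:,:,0].astype(int)
for n,c,q,rr in(('M','terra',(300,135,345,180),(42,52)),('L','blue',(170,138,222,188),(54,64)),('S','white',(355,205,395,242),(30,40))):
    v=cv2.cvtColor(im,cv2.COLOR_RGB2HSV)[...,2]; m=mask(im,c)
    k=blobs(m,q)[0];hp=cv2.convexHull(k).reshape(-1,2)
    e=hp[hp[:,1]<np.mean(hp[:,1])]   # upper half: rim, not wall
    xy=onz(i,e,.06);R=rr[1]/2e3
    from scipy.optimize import least_squares
    print(n,least_squares(lambda p:np.hypot(*(xy-p).T)-R,xy.mean(0)-[.02,0]).x.round(4))
E
```

```text
[0.5843, 0.1233, 0.09] [331.2 207.4]
[0.5828, 0.1244, 0.06] [329.9 220.6]
[0.579, 0.125, 0.06] [328.3 221. ]
[0.5828, 0.1244, 0.03] [329.6 233.5]
M [0.5798 0.1247]
L [0.5754 0.3686]
S [0.4509 0.0226]
```

The pot is nearer x = 0.580; the top and scene views agree. Correcting by +4.5 mm in tool x.

```bash
python3 -m pendant '[0.0045,0,0,0,0.0045,0,0.003,0,0.0045,0,0.003,0,0.0045,0,0.003,0]'
python3 - <<'E'
from h import *
s,R=tool();print(s['tool_pos'],s['tool_pos']+R@[.0019,.0007,0])
im=camera('scene')[170:270,270:380].copy();m=mask(im,'terra')
for r in range(0,75,3):
    c=np.flatnonzero(m[r,30:80]);print(r,c.min()+30 if len(c) else '',c.max()+30 if len(c) else '',end=' | ')
E
```

```text
time: 13.7
tool_pos: [0.5809, 0.1235, 0.0905]
eef_rot: [-0.0, 0.203, 0.979, -0.0]
wrist_force: [0.2, 0.1, -0.5]
width: 0.0534
grip_force: 32.1
[0.58086477 0.1234768  0.09051778] [0.57939961 0.12487441 0.09051785]
0 39 42 | 3   | 6   | 9   | 12   | 15   | 18   | 21   | 24   | 27   | 30   | 33   | 36 51 56 | 39 46 71 | 42 46 72 | 45 46 71 | 48 46 71 | 51 47 69 | 54 47 70 | 57 47 70 | 60 47 70 | 63 47 70 | 66 47 69 | 69 46 69 | 72 46 69 |
```

Centred to within about 1 mm. Lowering it.

```bash
python3 -m pendant '[0,0,0.004,0,0,0,0.008,0,0,0,0.0105,0,0,0,0.0105,0,0,0,0.0105,0]'; python3 -m pendant '[0,0,0.001,0,0,0,0.001,0,0,0,0.001,0]';  python3 -m pendant '[0,0,0.001,0,0,0,0.001,0,0,0,0.001,0]'
```

```text
time: 14.38
tool_pos: [0.5809, 0.1236, 0.0802]
eef_rot: [0.0, 0.203, 0.979, 0.0]
wrist_force: [0.5, 0.4, -0.2]
width: 0.0532
grip_force: 32.1
time: 14.75
tool_pos: [0.5809, 0.1236, 0.0792]
eef_rot: [0.0, 0.203, 0.979, 0.0]
wrist_force: [-0.0, 0.0, -0.2]
width: 0.0537
grip_force: 32.1
time: 15.12
tool_pos: [0.581, 0.1236, 0.079]
eef_rot: [0.0, 0.203, 0.979, 0.0]
wrist_force: [-1.7, -0.1, 5.1]
width: 0.0536
grip_force: 32.6
```

Contact at z = 0.079, as expected for home. I'll release it, retreat, and go back to the pile for the blue lid.

```bash
python3 -m pendant '[0,0,-0.0005,0,0,0,-0.0005,0]' >/dev/null && python3 -m pendant '[0,0,0,0,0,0,0,0,0,0,0,0]' 0.072 && python3 -m pendant '[0,0,-0.02,0,0,0,-0.06,0,0,0,-0.12,0,0,0,-0.12,0]' 0.0854 && python3 -m pendant '[0.05,0.015,0,0,0.1,0.03,0,0,0.1527,0.0456,0,0,0.1527,0.0456,0,0,0.1527,0.0456,0,0]' >/dev/null && python3 -m pendant '[0,0,0,0,0,0,0,0,0,0,0,0]'
python3 - <<'E'
from h import *
s,R=tool();i=camera_info('wrist');im=camera('wrist');print(s['tool_pos'],s['width'])
q=proj(i,[[.459,.226,.036]])[0].astype(int)
k=blobs(mask(im,'blue'),(q[0]-70,q[1]-70,q[0]+70,q[1]+70),100)[0];hp=cv2.convexHull(k).reshape(-1,2);p,r=circ(onz(i,hp,.036));print(q,p.round(4),round(2e3*r,1),cv2.boundingRect(hp),(R.T@(np.r_[p,.037]-s['tool_pos'])).round(4))
t=camera_info('top');it=camera('top')
sc=camera('scene');a=im;b=cv2.resize(sc[180:310,230:390],(560,455));cv2.imwrite('pics/c9.png',cv2.resize(np.vstack([a,b]),None,fx=.68,fy=.68)[:,:,::-1])
E
```

```text
time: 15.75
tool_pos: [0.5808, 0.1236, 0.0784]
eef_rot: [-0.0, 0.203, 0.979, -0.0]
wrist_force: [0.3, -0.1, -0.8]
width: 0.0723
grip_force: 0.0
time: 16.25
tool_pos: [0.5845, 0.124, 0.2039]
eef_rot: [0.005, 0.203, 0.979, 0.003]
wrist_force: [-0.2, -0.5, -0.7]
width: 0.0853
grip_force: 0.0
time: 17.25
tool_pos: [0.4594, 0.2255, 0.1985]
eef_rot: [0.0, 0.204, 0.979, -0.0]
wrist_force: [-0.4, 0.4, 0.3]
width: 0.0854
grip_force: 0.0
[0.45935504 0.22552063 0.19852942] 0.08544222885757048
[282 194] [0.4615 0.2246] 63.4 (241, 179, 76, 57) [-0.0023  0.      0.1615]
```

View pics/c9.png

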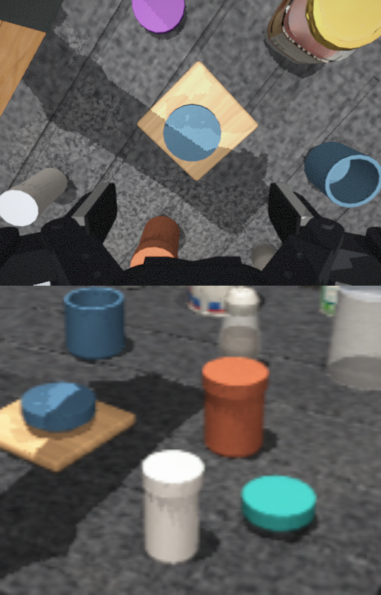

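Both lids sit flat. The blue mask missed the lit part of the lid, so I'll re-measure with a looser mask.

```bash
sed -i 's/(H>95)&(H<118)&(S>90)&(V>50)/(H>92)\&(H<122)\&(S>70)\&(V>35)/' h.py; python3 - <<'E'
from h import *
s,R=tool();i=camera_info('wrist');im=camera('wrist')
k=blobs(mask(im,'blue'),(210,130,350,260),100)[0];hp=cv2.convexHull(k).reshape(-1,2);p,r=circ(onz(i,hp,.036));print(p.round(4),round(2e3*r,1),cv2.boundingRect(hp),(R.T@(np.r_[p,.037]-s['tool_pos'])).round(4))
E
```

```text
[0.4604 0.2254] 65.7 (241, 154, 83, 83) [-1.500e-03  1.000e-04  1.616e-01]
```

```bash
python3 -m pendant '[-0.0015,0,0.06,0,-0.0015,0,0.12,0,-0.0015,0,0.15,0,-0.0015,0,0.161,0,-0.0015,0,0.161,0]' && python3 -m pendant '[0,0,0,0,0,0,0,0]' && python3 -m pendant '[0,0,0,0,0,0,0,0,0,0,0,0,0,0,0,0]' 0.05 35 && python3 -m pendant '[0,0,-0.02,0,0,0,-0.05,0,0,0,-0.11,0,0,0,-0.12,0,0,0,-0.12,0]'
```

```text
time: 18.08
tool_pos: [0.4605, 0.2256, 0.0377]
eef_rot: [0.0, 0.203, 0.979, 0.0]
wrist_force: [-0.3, 0.6, 0.7]
width: 0.0854
grip_force: 0.0
time: 18.32
tool_pos: [0.4612, 0.2261, 0.039]
eef_rot: [0.001, 0.203, 0.979, 0.001]
wrist_force: [0.2, 0.1, -0.4]
width: 0.0855
grip_force: 0.0
time: 18.82
tool_pos: [0.4607, 0.2258, 0.0386]
eef_rot: [0.0, 0.203, 0.979, 0.001]
wrist_force: [-1.1, 0.0, 5.9]
width: 0.0654
grip_force: 37.6
time: 19.45
tool_pos: [0.4603, 0.2256, 0.1581]
eef_rot: [0.0, 0.203, 0.979, 0.001]
wrist_force: [-0.0, 0.0, -1.0]
width: 0.0655
grip_force: 39.7
```

```bash
python3 -m pendant '[-0.035,0.045,0,0,-0.065,0.09,0,0,-0.095,0.135,0,0,-0.127,0.177,0,0,-0.127,0.177,0,0]' && python3 -m pendant '[0,0,0,0,0,0,0,0,0,0,0,0,0,0,0,0]'
python3 - <<'E'
from h import *
s,R=tool();i=camera_info('wrist');im=camera('wrist');cv2.imwrite('pics/w10.png',im[:,:,::-1]);print(s['tool_pos'],R[:,2].round(3))
heldpot(im,i,s,R,'blue',(.5754,.3686),-.003,360)
E
```

```text
time: 20.08
tool_pos: [0.6479, 0.3386, 0.1529]
eef_rot: [-0.001, 0.202, 0.979, -0.001]
wrist_force: [-1.5, -0.3, -1.2]
width: 0.0651
grip_force: 39.6
time: 20.58
tool_pos: [0.6468, 0.3373, 0.1582]
eef_rot: [0.0, 0.203, 0.979, 0.0]
wrist_force: [0.3, 0.5, -0.7]
width: 0.065
grip_force: 39.6
[0.64680079 0.33732008 0.15821385] [ 0.     0.001 -1.   ]
lid [0.0012 0.0007 0.003 ] 67.7
pot [281  85] (232, 27, 112, 119) [0.5784 0.3709] 62.7 shift [0.0749 0.0029 0.0952]
```

View pics/w10.png

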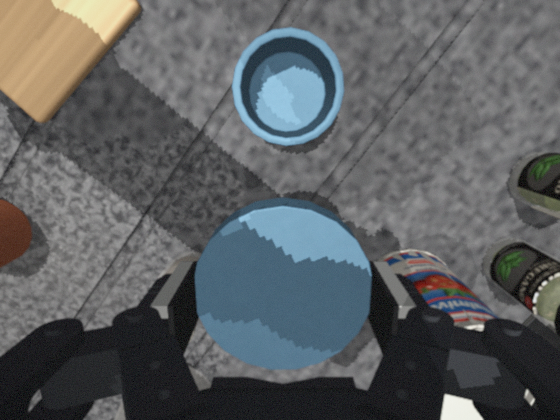

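The blue pot's rim is at (288,87), with the lid level at (283,282). Going by the bias seen earlier, I aim for (0.576, 0.369), which is a shift of (0.076, 0.001).

```bash
python3 -m pendant '[0.04,0,0,0,0.076,0.001,0,0,0.076,0.001,0.03,0,0.076,0.001,0.06,0,0.076,0.001,0.066,0]' >/dev/null && python3 -m pendant '[0,0,0,0,0,0,0,0,0,0,0,0,0,0,0,0]'
python3 - <<'E'
from h import *
s,R=tool();L=s['tool_pos']+R@[.0012,.0007,0];print(s['tool_pos'],L)
i=camera_info('scene');print(proj(i,[[L[0],L[1],.082],[.576,.369,.06],[.576,.369,.03]]))
im=camera('scene');cv2.imwrite('pics/s11.png',cv2.resize(im[150:225,225:315],None,fx=6,fy=6,interpolation=cv2.INTER_CUBIC)[:,:,::-1])
E
```

```text
time: 21.75
tool_pos: [0.5781, 0.3687, 0.0923]
eef_rot: [0.0, 0.203, 0.979, 0.0]
wrist_force: [-0.1, -0.9, -1.3]
width: 0.0654
grip_force: 39.7
[0.57814484 0.36871965 0.09233694] [0.57732204 0.36983903 0.09233708]
[[270.07231214 176.2323572 ]
 [270.0852934  184.6078599 ]
 [270.50654094 195.51839653]]
```

View pics/s11.png

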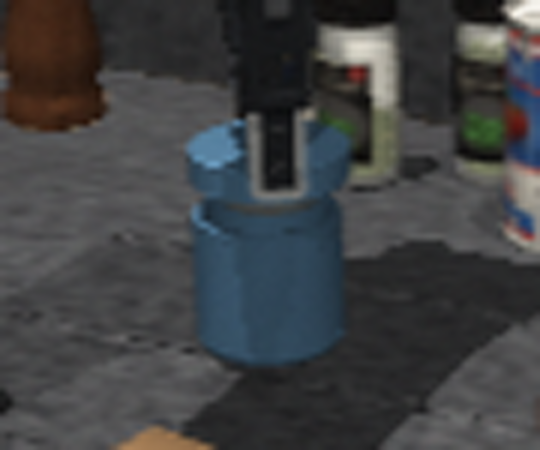

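Aligned (268 against 267 in the crop). Lowering it.

```bash
python3 -m pendant '[0,0,0.005,0,0,0,0.01,0,0,0,0.014,0,0,0,0.014,0,0,0,0.014,0]'; python3 -m pendant '[0,0,0.001,0,0,0,0.001,0,0,0,0.001,0]';  python3 -m pendant '[0,0,0.001,0,0,0,0.001,0,0,0,0.001,0]'
```

```text
time: 22.42
tool_pos: [0.5777, 0.3686, 0.0775]
eef_rot: [-0.0, 0.203, 0.979, -0.0]
wrist_force: [-0.2, 0.7, -1.4]
width: 0.0657
grip_force: 39.7
time: 22.8
tool_pos: [0.5778, 0.3686, 0.0768]
eef_rot: [0.0, 0.203, 0.979, 0.0]
wrist_force: [-1.0, -0.4, -0.2]
width: 0.0652
grip_force: 39.7
time: 23.18
tool_pos: [0.5779, 0.3687, 0.0767]
eef_rot: [0.0, 0.203, 0.979, 0.0]
wrist_force: [-2.1, -1.9, 5.3]
width: 0.0652
grip_force: 40.4
```

Contact at z = 0.0767, where home is expected. I'll release it, back off and look at the result.

```bash
python3 -m pendant '[0,0,-0.0005,0,0,0,-0.0005,0]' >/dev/null && python3 -m pendant '[0,0,0,0,0,0,0,0,0,0,0,0]' 0.0854 && python3 -m pendant '[0,0,-0.02,0,0,0,-0.06,0,0,0,-0.12,0,0,0,-0.15,0,0,0,-0.15,0]' && python3 -m pendant '[0.04,0,0,0,0.08,0,0,0,0.12,0,0,0,0.15,0,0,0,0.15,0,0,0]'  >/dev/null && python3 -m pendant '[0,0,0,0,0,0,0,0,0,0,0,0,0,0,0,0]'
python3 - <<'E'
from h import *
sc=camera('scene');t=camera('top');a=cv2.resize(sc[165:305,220:400],None,fx=3.2,fy=3.2,interpolation=cv2.INTER_CUBIC);b=t[90:310,150:410]
b=cv2.resize(b,(int(b.shape[1]*.55),int(b.shape[0]*.55))) if 0 else b
o=np.zeros((448,576+220,3),np.uint8);o[:448,:576]=a;o[:220*220//260,576:]=cv2.resize(b,(220,220*220//260));cv2.imwrite('pics/f.png',o[:,:,::-1])
E
```

```text
time: 23.8
tool_pos: [0.5777, 0.3684, 0.0757]
eef_rot: [-0.0, 0.203, 0.979, -0.0]
wrist_force: [0.2, 0.1, -0.0]
width: 0.0854
grip_force: 0.0
time: 24.42
tool_pos: [0.5799, 0.3695, 0.2314]
eef_rot: [0.003, 0.203, 0.979, 0.003]
wrist_force: [0.4, 0.1, -0.3]
width: 0.0858
grip_force: 0.0
time: 25.55
tool_pos: [0.4407, 0.4278, 0.2261]
eef_rot: [0.0, 0.203, 0.979, -0.0]
wrist_force: [0.8, 0.2, 0.0]
width: 0.0853
grip_force: 0.0
```

View pics/f.png

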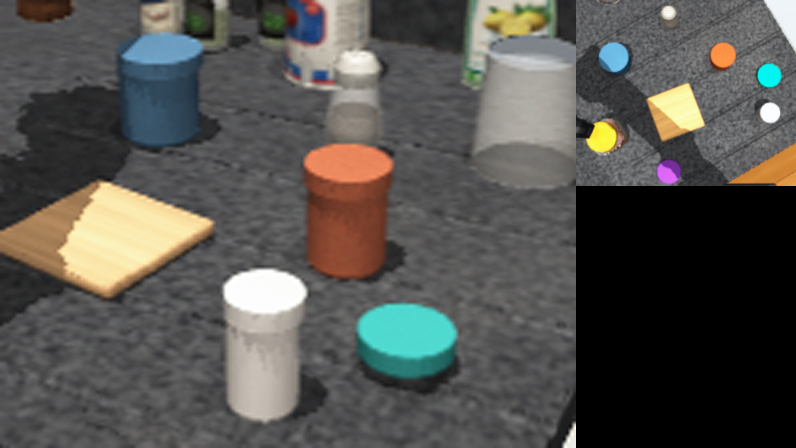

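All three lids sit flat on their own pots, the trivet is empty and the bystanders are untouched. Handing in.

```bash
python3 -c "
from plant import workorder;print(workorder.close_job())"
```

```text
the job is handed in; nothing more can be done
None
```

I put the white, terracotta and blue lids on their own pots in that order; in the last pictures each sat flat, the pots, salt shaker and jam jar looked undisturbed, and I handed the job in at about 26 s (no verdict was returned).

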